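# Serve the oat biscuit with the turner

## Robot

A 6-joint arm with a two-finger parallel gripper is mounted at the origin on a cart in front of the work surface, level with it; the furniture and walls round the work are solid. World frame = base frame: x ahead of the robot, y to its left, z up, the work surface at z = 0. Lengths are in mm, angles in rad, forces in N, time in s.
With the tool pointing down it reaches from about 275 to 750 mm from the base axis. Payload 10.2 kg.
Tool frame: the origin (TCP) lies between the finger pads; the fingertips stand 19 mm ahead of it and the grasp point (between the pads) is the TCP; z points along the fingers, y is the line along which they close (so a half turn about z gives the same grasp; the last joint's range is limited). The gripper opens to 85 mm and grips with 20 to 120 N. Pads are 22 mm wide; open, the fingers measure 114 mm over their backs; the gripper's body (76 mm by 85 mm) begins 54 mm behind the grasp point. The pads swing forward as they close: fully open they stand 13 mm farther back than shut.
Start: joints at [-1.364, 0.313, 1.498, -0, 1.331, -0.223], TCP at [218.75, -477.263, 250.294] pointing down, gripper open.
Joint ranges: [-2.94, 2.94], [-0.97, 2.17], [0.19, 2.56], [-1.23, 4.37], [0.02, 3.11], [-2.88, 2.88]. Speed limits (rad/s): [2.39, 2.39, 3.01, 3.14, 3.14, 3.14].

## Interface

Orientations are given as a unit quaternion [w, x, y, z].
In Python, from rig import sense, capture, finish_job gives the robot as it stands. The module is installed in compiled form; this text tells all that it offers.
- The arm moves only by the tool move_arm, never from a script. Its argument "moves" is a list of rows, each an object with "turn": the turn, a rotation vector about the tool's x, y, z in rad, a list of three; "translation": the shift along the tool's x, y, z in mm, a list of three; "hand": the opening, from 0 (shut) to 1 (fully open). In form: [{"turn": [wx, wy, wz], "translation": [x, y, z], "hand": hand}, ...]. A call has 1 to 10 rows; each row shifts and turns the commanded pose from where the row before left it, along the tool's axes as they then stand; what a row does not reach is not made up. A row lasts 1/12 s, in which the tool goes at most 41.7 mm and 7.16 degrees, less where a joint would pass 70% of its speed; a pose out of reach is approached as far as the arm can. A call with a gripper value outside its range is refused whole. The fingers move at their own pace and stop on an object; "grip_force" is the grip in N (left out, the last holds). Time passes only in rows, so rows that do not move let the fingers close. It gives the time, the measured TCP pose, the force, the opening and the grip force at its end, in the units of the state.
- sense(): the state, without advancing time (a new reading comes with each control period).
- capture(name): name is "side" or "top"; returns a dict with "image" (420x560x3 uint8, blue, green, red), "z_map" (420x560 float32, mm along the optical axis (not along the pixel's ray), 0 where there is no reading), "vertical_fov" (degrees; the focal length in pixels is half the picture's height over the tangent of half this angle, whatever the lens; pixels are square), "cx", "cy" (the principal point, pixels), "R" (3x3) and "t" (3): a world point X has camera coordinates R X + t. Camera axes: x right, y down, z forward; pixel columns grow to the right and rows downward; lengths in mm; the calibration is good to about 2 mm. A picture is of the moment at which its call begins.
- finish_job(): hands the job in; it is judged then, once.
The state is a dict: "time_s": time; "joints": joint angles; "dq": joint speeds; "tau": joint torques, N m; "eef_pos": TCP position; "ee_rot": TCP orientation; "force": force on the tool from outside, world axes, zero at the start; "wrist_torque": the same for the moment, N m; "grip_width": opening from 0.0 (shut) to 1.0 (fully open); "grip_force": force on a finger pad.
Only numpy, scipy, OpenCV 4.12 (cv2) and the standard library are available. Lean on these libraries where they do the work, as an engineer would, in place of code of your own. Each camera call takes 0.05 s, during which the arm holds its last target. There are 200 camera calls.

## Task

Take the turner from its rest, slide its blade under the big oat biscuit on the baking sheet and lift it off. Carry it over and tip it gently onto the white plate from close above, so that it lies flat on the middle of the plate with the oats still on top. Then put the turner back as it was, handle in its rest and blade on the worktop; do not touch the biscuit with the gripper and leave the other things where they are.

Things in the scene. Friction and masses are not known exactly. Their poses are not given: they have to be found in the camera images.
- biscuit: round oat biscuit, 94 mm across, 12 mm thick, 80 g, rigid. Underside bevelled all round: flat bottom 74 mm across, the bevel rises 4.5 mm to the full width. Origin: centre of the underside; z points out of the top (oat flakes). It lies loose on the sheet, far edge 3 to 15 mm short of the lip; pushed, it slides to the lip and stops there, then the blade goes under it.
- sheet: dark steel baking sheet, 170 x 170 mm, fixed. Origin: centre of its underside; its top is 4 mm higher. x points from the open front edge (x = -85 mm) to the only lip, which runs along the edge at x = +81 to +85 mm and is 18 mm high (a bead on top reaches 21 mm). The other three edges are open.
- turner: slotted steel turner, cranked, 235 mm long, 140 g. Origin: under the middle of the blade's rear edge; x along the blade to its front edge, z up as it lies on the rest. Blade x = 0 to 85 mm, 75 mm wide, 2 mm thick, underside z = 0. A flat tang runs back to x = -26, where a 7 mm round neck rises to x = -37, z = 51. At the start the blade lies flat on the worktop, the handle's end in the rest.
- turner_tip (a point): middle of the blade's front edge, on the underside: turner x = +85 mm, z = 0. The blade is polished (friction about 0.22): the biscuit begins to slide off it at roughly 10 to 16 degrees of tilt.
- turner_grip (a point): good place to grip the black handle, near its front: turner x = -55 mm, z = 51 mm; pinch across the 16 mm width (turner y). The handle is straight, parallel to the blade, x = -34 to -150 mm, 16 mm wide, 22 mm tall (z = 40 to 62).
- turner_seat (a point): the spot on the underside of the handle that lies in the rest: turner x = -125 mm, z = 40 mm.
- rest: small wooden utensil rest, fixed; foot 40 x 60 mm, pillar 40 mm tall with two flared cheeks (tops at z = 56 mm) leaving about 24 to 32 mm between them for the handle. Origin: centre of its underside; the handle lies along its x.
- rest_cradle (a point): middle of the top of the pillar, 40 mm above the worktop, between the cheeks.
- plate: white plate, 216 mm across, 18 mm high, 0.6 kg, loose. Origin: centre of its underside; flat inner floor about 5 mm above that, about 150 mm across, then the wall slopes up to the rim.
- lemon_a: bystander: yellow lemon, 78 mm long; leave it where it stands. Origin: centre of its underside.
- garlic_a: bystander: garlic bulb, 60 mm; leave it where it stands. Origin: centre of its underside.
- salt_shaker: bystander: salt shaker, 44 mm wide, 90 mm tall; leave it where it stands. Origin: centre of its underside.
- spice_2: bystander: spice jar, 40 mm wide, 105 mm tall; leave it where it stands. Origin: centre of its underside.
- matchbox: bystander: closed matchbox, 36 x 56 x 16 mm; leave it where it stands. Origin: centre of its underside.
- teaspoon: bystander: steel teaspoon, 130 mm long; leave it where it stands. Origin: centre of its underside.
Not all that is in view belongs to the job. There is more than one size of the biscuit; the job needs the middle-sized.

How it is judged (in metres and radians):
On the way, in this order (a step that is already met when the one before it is completed fails the run):
1. the biscuit is lifted clear of the sheet, lying right way up on the blade of the turner (z of biscuit in the frame of sheet above 0.035 m and contact force between biscuit and turner above 0.1 N and contact force between biscuit and sheet below 0.02 N and contact force between biscuit and plate below 0.02 N and angle between biscuit's own z axis and vertical below 0.5 rad), for 0.3 s.
2. the biscuit lies flat on the plate, right way up, within 45 mm of its centre, off the turner (horizontal distance between biscuit and plate below 0.045 m and angle between biscuit's own z axis and vertical below 0.15 rad and z of biscuit in the frame of plate below 0.015 m and contact force between biscuit and plate above 0.1 N and contact force between biscuit and turner below 0.02 N and linear speed of biscuit below 0.03 m/s), for 0.2 s.
At the end, for the whole second after the job is handed in: The biscuit rests flat on the plate (within 0.15 rad), oats up, centre within 45 mm of the plate's, underside under 15 mm above the plate's, off the turner. The turner lies still in its rest, tilted under 0.15 rad, turner_seat within 30 mm of rest_cradle (all of step 2 and distance between turner_seat and rest_cradle below 0.03 m and angle between turner's own z axis and vertical below 0.15 rad and contact force between turner and rest above 0.05 N and linear speed of turner below 0.03 m/s); the robot touches nothing.
It fails at once if the gripper or arm touches the biscuit (contact force between any of the fingers, the arm and biscuit above 0.5 N).
It fails at once if the biscuit is dropped from a height (falls freely faster than 0.5 m/s while still over 60 mm up) (contact force between biscuit and anything else below 0.001 N and height (world z) of biscuit above 0.06 m and linear speed of biscuit above 0.5 m/s).
It fails at once if a bystander is moved by more than 40 mm (distance of any of lemon_a, garlic_a, salt_shaker, spice_2, matchbox, teaspoon from where it was at the start of the episode above 0.04 m).
It also fails if it takes over 69 s, if anything falls off the work surface, if the arm or the gripper's body presses on something with over 40 N, if the wrist force passes 120 N, or if a joint passes its speed limit or range.

## Working session

There is one attempt and no reset: what is moved stays moved. The work goes in short steps, Python scripts to look and compute and a tool call to move; the robot and the scene stay as the last step left them, time stands still between calls to the robot, and variables do not carry over. Pictures are saved under pics/ and viewed, at most 11 in all, crops included, and the job is handed in when it is done.

Besides the shell and the picture viewer there is one more tool, called as name(argument=value, ...), one argument or row to a line, values as JSON. move_arm: Moves the arm, as the interface text tells. Its arguments: {"type":"object","properties":{"moves":{"type":"array","items":{"type":"object","properties":{"turn":{"type":"array","items":{"type":"number"}},"translation":{"type":"array","items":{"type":"number"}},"hand":{"type":"number"}}}},"grip_force":{"type":"number"}},"required":["moves"]}

```bash
mkdir -p pics
cat > h.py <<'E'
import numpy as np,cv2,pickle
from rig import sense,capture
def snap(n,f=None):
    c=capture(n)
    if f: cv2.imwrite('pics/'+f,c['image'])
    pickle.dump(c,open(n+'.pkl','wb')); return c
def load(n): return pickle.load(open(n+'.pkl','rb'))
def K(c):
    return 210/np.tan(np.radians(c['vertical_fov']/2))
def ray(c,u,v,z=0):
    "pixel -> world point on plane height z"
    R=np.array(c['R']);t=np.array(c['t']);f=K(c)
    d=R.T@np.array([(u-c['cx'])/f,(v-c['cy'])/f,1]);o=-R.T@t
    return o+d*(z-o[2])/d[2]
def cloud(c):
    R=np.array(c['R']);t=np.array(c['t']);f=K(c);Z=c['z_map']
    v,u=np.mgrid[:420,:560]
    P=np.stack([(u-c['cx'])/f*Z,(v-c['cy'])/f*Z,Z],-1)
    return (P-t)@R
def proj(c,X):
    q=np.array(c['R'])@np.array(X)+np.array(c['t']);f=K(c)
    return q[0]/q[2]*f+c['cx'],q[1]/q[2]*f+c['cy']
E
python3 - <<'E'
from h import *
for n in('side','top'):
    c=snap(n,n+'0.png'); R=np.array(c['R']);print(n,c['vertical_fov'],-R.T@c['t'],R[2])
s=sense();print(s['eef_pos'],s['ee_rot'],s['force'],s['time_s'])
E
```

```text
side 56.84720546973136 [ 48.28811097 996.84419027 514.52475273] [ 0.34778334 -0.86204111 -0.36868939]
top 50.86630917609117 [ 354.1515667    -5.40403995 1499.45822095] [ 0.07652235  0.0179097  -0.996907  ]
[ 218.71297309 -477.04442706  249.82225303] [-5.57232998e-04  9.76996515e-01  2.13254540e-01  8.21351638e-06] [0.41152685 0.25020291 0.1402794 ] 0.1
```

View pics/top0.png

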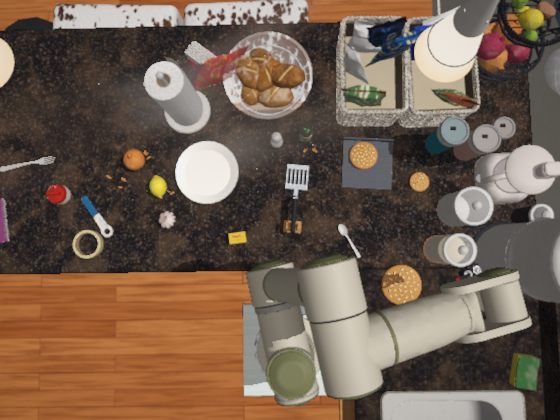

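View pics/side0.png

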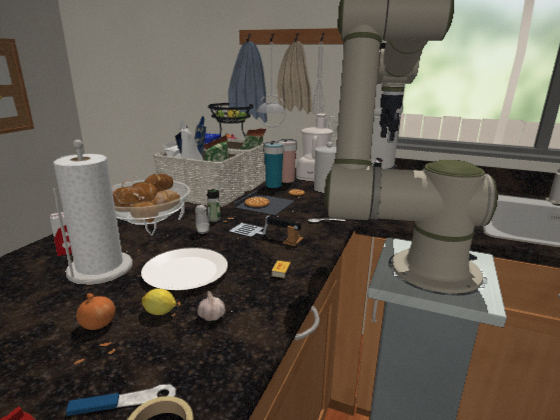

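The top view shows the three round-biscuit candidates: (364,155) on the dark sheet, a small one at (419,182), and a large one at (402,285). I choose the middle-sized one on the sheet. The turner blade is at (297,177), the rest at (292,228) and the plate at (207,172). A close crop comes next.

Run:
```python
from h import *
t=load('top');s=load('side')
a=cv2.resize(t['image'][125:250,270:440],None,fx=4.6,fy=4.6,interpolation=cv2.INTER_CUBIC)[:575]
cv2.imwrite('pics/c1.png',a)
b=cv2.resize(s['image'][180:255,215:335],None,fx=6.5,fy=6.5,interpolation=cv2.INTER_CUBIC)
cv2.imwrite('pics/c2.png',b)
P=cloud(t)
np.set_printoptions(linewidth=250,suppress=True)
im=t['image'].astype(int);hsv=cv2.cvtColor(t['image'],cv2.COLOR_BGR2HSV)
# biscuits
m=((hsv[...,0]>8)&(hsv[...,0]<25)&(hsv[...,1]>110)&(hsv[...,2]>110)).astype(np.uint8)
for nm,(u0,v0,u1,v1) in dict(bis=(345,138,388,175),small=(405,168,432,195),big=(375,255,430,310)).items():
    mm=np.zeros_like(m);mm[v0:v1,u0:u1]=m[v0:v1,u0:u1]
    cs,_=cv2.findContours(mm,0,1);c=max(cs,key=cv2.contourArea);e=cv2.minEnclosingCircle(c);el=cv2.fitEllipse(c)
    print(nm,e,el,'z',np.median(P[...,2][mm>0]),ray(t,*el[0],16))
# plate
mm=np.zeros_like(m);mm[135:210,165:245]=((hsv[...,1]<40)&(hsv[...,2]>140))[135:210,165:245]
cs,_=cv2.findContours(mm,0,1);c=max(cs,key=cv2.contourArea);el=cv2.fitEllipse(c);print('plate',el,ray(t,*el[0],18))
# rough height map around sheet
Z=P[...,2]
print('sheet z rows');print(np.round(Z[134:194:3,336:400:3]).astype(int))
# sheet pts
q=(Z>1.5)&(Z<30);mm=np.zeros_like(m);mm[132:196,334:400]=q[132:196,334:400]
cs,_=cv2.findContours(mm,0,1);c=max(cs,key=cv2.contourArea);r=cv2.minAreaRect(c);print(r,[ray(t,*p,4) for p in cv2.boxPoints(r)])
```

```text
bis ((363.22222900390625, 155.0), 13.81411361694336) ((363.07781982421875, 155.0277557373047), (26.482479095458984, 26.778284072875977), 87.23458862304688) z 16.84900172914424 [ 646.02352226 -257.19249603   16.        ]
small ((419.157470703125, 181.4502716064453), 9.963886260986328) ((419.25518798828125, 181.4272918701172), (18.99820899963379, 19.348506927490234), 146.0700225830078) z 8.744238685314631 [ 552.24981768 -442.82139805   16.        ]
big ((401.5, 284.31817626953125), 20.435951232910156) ((401.43353271484375, 283.9566650390625), (38.41163635253906, 39.618499755859375), 76.06885528564453) z 17.735173929854355 [ 211.66336053 -370.43395343   16.        ]
plate ((206.43939208984375, 171.850830078125), (62.06443786621094, 63.2342529296875), 55.666831970214844) [598.66948622 275.2885065   18.        ]
sheet z rows
[[   4    3    1    0    3    5    6    1   -1    0    2   -2    5    4    2    1    2    7    9   -6    2    2]
 [   0    6    3   19   20   18   20   22   13   -2    4   10    2   -3    5    0    3    3   -1   -6   -4   -2]
 [  -4    1    4    3    7    8    4   -1 
[... 1546 characters left out ...]
    5    7    3    6    8    8    7    7    3    3    1    5    9    8    2    6   12    2    1    2    3]
 [  -2    6   11    3    8    6    2   10    8    4    7    5   11    5    8    4    8    7    4    6    5    5]
 [   2    2    5   -3    4    7    2   -5    9   -3   -2    6    8    6    6   11    4   10    9    3    3    9]
 [   2    3    0    3    0    2    3   -1    7    4    0    6   -1    3    1   -2    3   -1    6   -1    0    8]]
((366.5, 163.5), (63.0, 65.0), 90.0) [array([ 730.46706681, -162.16405613,    4.        ]), array([ 725.67807099, -384.26792547,    4.        ]), array([ 508.86483944, -376.28669681,    4.        ]), array([ 512.98564767, -156.58238325,    4.        ])]
```

View pics/c1.png

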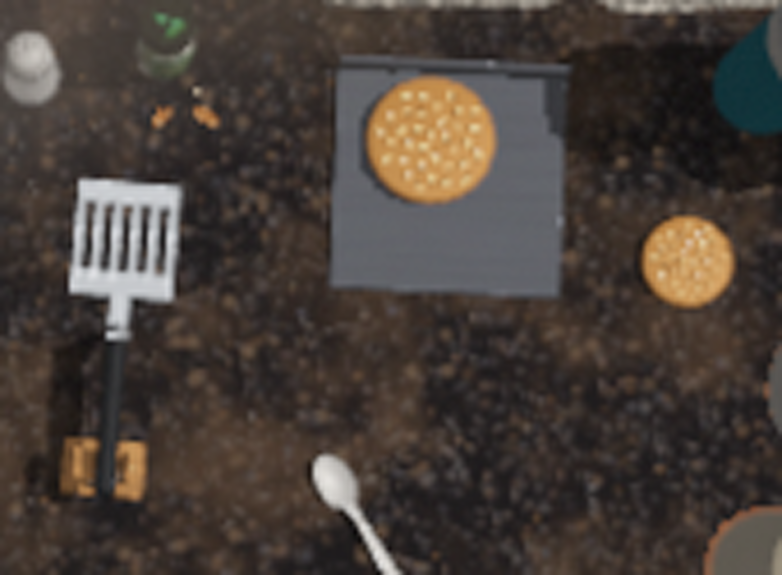

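View pics/c2.png

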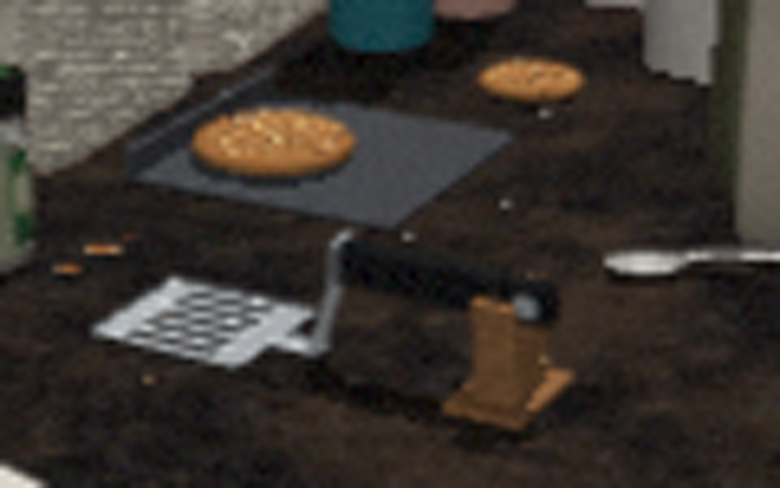

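The crop confirms the target: the oat biscuit on the sheet at crop (432,140), with the lip along the far (top) edge. The blade corners are at (80,180), (182,186), (174,300) and (68,292). The handle runs from (117,340) to (106,494) and ends in the wooden rest.

Run:
```python
from h import *
np.set_printoptions(precision=1,suppress=True)
t=load('top');s=load('side')
def T(a,b,z): return ray(t,270+(a+.5)/4.6-.5,125+(b+.5)/4.6-.5,z)
def S(a,b,z): return ray(s,215+(a+.5)/6.5-.5,180+(b+.5)/6.5-.5,z)
for n,a,b,z in [('fl',80,180,2),('fr',182,186,2),('rr',174,300,2),('rl',68,292,2),('hf',117,340,62),('he',106,494,62),('sTL',340,60,21),('sTR',569,68,21),('sBL',330,288,4),('sBR',560,297,4),('bis',432,140,16),('rest',105,470,40),('salt',30,65,80),('spice',165,45,80),('spoon',335,480,5)]: print(n,T(a,b,z))
f=(T(80,180,2)+T(182,186,2))/2;r=(T(174,300,2)+T(68,292,2))/2
print('front',f,'rear',r,'yaw',np.arctan2(*(f-r)[1::-1]),np.linalg.norm(f-r))
h=T(117,340,62)-T(106,494,62);print('hyaw',np.arctan2(h[1],h[0]),np.linalg.norm(h))
d=T(330,288,4)-T(560,297,4);print('sheet yaw',np.arctan2(-d[0],d[1]),np.linalg.norm(d))
d=T(340,60,21)-T(569,68,21);print('lip yaw',np.arctan2(-d[0],d[1]),np.linalg.norm(d))
# side view checks
for n,a,b,z in [('fl',95,332,2),('fr',172,277,2),('rr',312,315,2),('rl',234,366,2),('sFL',390,228,4),('sFR',512,134,4),('sLback',130,180,0)]: print('side',n,S(a,b,z))
hsv=cv2.cvtColor(s['image'],cv2.COLOR_BGR2HSV)
m=np.zeros((420,560),np.uint8);m[190:212,240:273]=((hsv[...,0]>5)&(hsv[...,0]<25)&(hsv[...,1]>90)&(hsv[...,2]>110))[190:212,240:273]
c=max(cv2.findContours(m,0,1)[0],key=cv2.contourArea);e=cv2.fitEllipse(c);print('side bis',e,ray(s,*e[0],13))
m=np.zeros((420,560),np.uint8);m[240:295,135:235]=((hsv[...,1]<50)&(hsv[...,2]>120))[240:295,135:235]
c=max(cv2.findContours(m,0,1)[0],key=cv2.contourArea);e=cv2.fitEllipse(c);print('side plate',e,ray(s,*e[0],16))
```

```text
fl [623.9   1.2   2. ]
fr [617.9 -74.6   2. ]
rr [532.6 -66.9   2. ]
rl [540.1  11.6   2. ]
hf [497.6 -23.4  62. ]
he [388.5 -13.5  62. ]
sTL [ 706.  -192.1   21. ]
sTR [ 696.5 -359.9   21. ]
sBL [ 539.1 -182.2    4. ]
sBR [ 529.2 -351.2    4. ]
bis [ 645.9 -258.7   16. ]
rest [406.2 -13.2  40. ]
salt [693.1  34.9  80. ]
spice [705.4 -61.1  80. ]
spoon [ 397.2 -181.9    5. ]
front [620.9 -36.7   2. ] rear [536.4 -27.7   2. ] yaw -0.10680959595227164 85.01081688417231
hyaw -0.08989866323460638 109.61832500845627
sheet yaw -0.05857632066470669 169.2845365610142
lip yaw -0.05686024386998434 168.03709035096023
side fl [620.8   1.9   2. ]
side fr [618.1 -75.3   2. ]
side rr [531.2 -59.8   2. ]
side rl [540.4  10.3   2. ]
side sFL [ 538.9 -179.3    4. ]
side sFR [ 530.5 -348.8    4. ]
side sLback [ 708.2 -197.     0. ]
side bis ((256.7457275390625, 201.0636749267578), (8.242698669433594, 23.474164962768555), 89.3196792602539) [ 646.2 -259.6   13. ]
side plate ((183.92576599121094, 268.5214538574219), (40.22599792480469, 86.37799835205078), 83.00145721435547) [596.2 282.1  16. ]
```

move_arm(
  moves=[
    {"turn": [0,0,0.106],"translation": [0,0,0],"hand": 1},
    {"turn": [0,0,0.106],"translation": [0,0,0],"hand": 1},
    {"turn": [0,0,0.106],"translation": [0,0,0],"hand": 1},
    {"turn": [0,0,0.106],"translation": [0,0,0],"hand": 1},
    {"turn": [0,0,0.106],"translation": [0,0,0],"hand": 1},
    {"turn": [0,0,0],"translation": [14,-32,0],"hand": 1},
    {"turn": [0,0,0],"translation": [14,-32,0],"hand": 1},
    {"turn": [0,0,0],"translation": [14,-32,0],"hand": 1},
    {"turn": [0,0,0],"translation": [14,-32,0],"hand": 1},
    {"turn": [0,0,0],"translation": [14,-32,0],"hand": 1},
  ],
  grip_force=120,
)

```text
time_s: 0.93
eef_pos: [304.8, -323.4, 250.0]
ee_rot: [-0.0, 0.999, -0.05, -0.0]
force: [0.1, -0.7, -0.3]
grip_width: 1.002
grip_force: 0.0
```

move_arm(
  moves=[
    {"turn": [0,0,0],"translation": [14,-32,0],"hand": 1},
    {"turn": [0,0,0],"translation": [14,-32,0],"hand": 1},
    {"turn": [0,0,0],"translation": [14,-32,0],"hand": 1},
    {"turn": [0,0,0],"translation": [14,-32,0],"hand": 1},
    {"turn": [0,0,0],"translation": [14,-32,0],"hand": 1},
    {"turn": [0,0,0],"translation": [14,-32,10],"hand": 1},
    {"turn": [0,0,0],"translation": [14,-32,20],"hand": 1},
    {"turn": [0,0,0],"translation": [14,-32,20],"hand": 1},
    {"turn": [0,0,0],"translation": [0,0,20],"hand": 1},
    {"turn": [0,0,0],"translation": [0,0,0],"hand": 1},
  ],
)

```text
time_s: 1.77
eef_pos: [440.2, -79.4, 177.0]
ee_rot: [-0.001, 0.999, -0.048, -0.003]
force: [-1.0, 0.4, -1.2]
grip_width: 1.001
grip_force: 0.0
```

```bash
cat >> h.py <<'E'
from scipy.spatial.transform import Rotation as Ro
def state():
    s=sense();q=np.array(s['ee_rot']);M=Ro.from_quat(np.r_[q[1:],q[0]]).as_matrix()
    return s,np.array(s['eef_pos']),M
def togo(X,yaw=None,pitch=0):
    "shift in tool axes; turn (tool rotvec) to yaw, tip-down pitch"
    s,p,M=state(); X=np.array(X,float)
    x=np.array([np.cos(yaw)*np.cos(pitch),np.sin(yaw)*np.cos(pitch),-np.sin(pitch)]);y=np.array([np.sin(yaw),-np.cos(yaw),0])
    G=np.stack([x,y,np.cross(x,y)],1)
    print('t %.2f'%s['time_s'],'pos',p.round(1),'xaxis',M[:,0].round(3),'z',M[:,2].round(3),'F',np.round(s['force'],1),'grip',round(s['grip_width'],3),round(s['grip_force'],1))
    print('shift in tool',(M.T@(X-p)).round(1),'shift in target frame',(G.T@(X-p)).round(1),'turn',Ro.from_matrix(M.T@G).as_rotvec().round(4))
E
python3 - <<'E'
from h import *
togo([482,-22.3,51],-.10)
E
```

```text
t 1.77 pos [440.2 -79.4 177. ] xaxis [ 0.995 -0.097 -0.006] z [-0.006  0.003 -1.   ] F [-1.   0.4 -1.2] grip 1.001 0.0
shift in tool [ 36.8 -60.6 125.9] shift in target frame [ 35.9 -61.  126. ] turn [-0.0022  0.0064  0.0031]
```

move_arm(
  moves=[
    {"turn": [0,0,0],"translation": [12,-20,0],"hand": 1},
    {"turn": [0,0.006,0.003],"translation": [12,-20,0],"hand": 1},
    {"turn": [0,0,0],"translation": [12,-21,0],"hand": 1},
    {"turn": [0,0,0],"translation": [0,0,25],"hand": 0.7},
    {"turn": [0,0,0],"translation": [0,0,25],"hand": 0.6},
    {"turn": [0,0,0],"translation": [0,0,25],"hand": 0.6},
    {"turn": [0,0,0],"translation": [0,0,15],"hand": 0.6},
    {"turn": [0,0,0],"translation": [0,0,10],"hand": 0.6},
    {"turn": [0,0,0],"translation": [0,0,0],"hand": 0.6},
    {"turn": [0,0,0],"translation": [0,0,0],"hand": 0.6},
  ],
)

```text
time_s: 2.6
eef_pos: [484.4, -25.2, 81.2]
ee_rot: [0.0, 0.999, -0.052, 0.003]
force: [-0.0, -0.2, 0.8]
grip_width: 0.601
grip_force: 0.0
```

Run:
```python
from h import *
togo([482,-22.3,51],-.10)
s=snap('side')
cv2.imwrite('pics/c3.png',cv2.resize(s['image'][170:270,200:340],None,fx=5.5,fy=5.5,interpolation=cv2.INTER_CUBIC))
```

```text
t 2.60 pos [484.4 -25.2  81.2] xaxis [ 0.995 -0.104  0.007] z [ 0.007 -0.001 -1.   ] F [-0.  -0.2  0.8] grip 0.601 0.0
shift in tool [-2.9 -2.6 30.2] shift in target frame [-2.7 -2.6 30.2] turn [ 0.0001 -0.0066 -0.004 ]
```

View pics/c3.png

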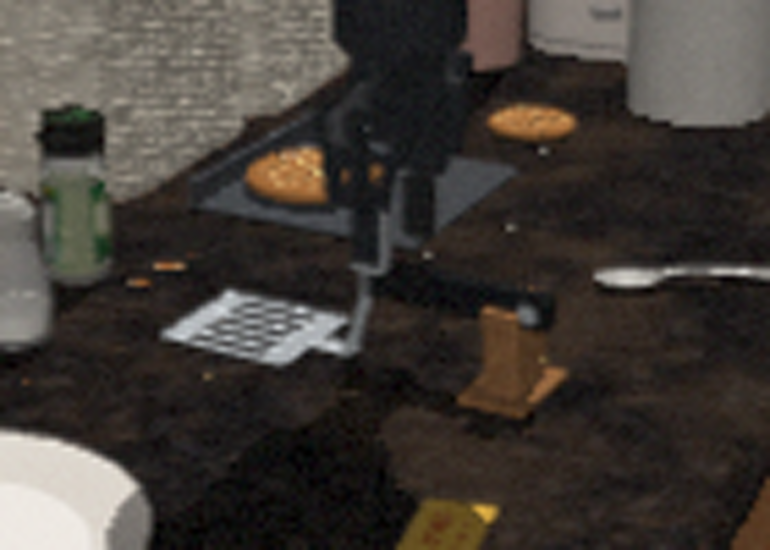

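The open fingers straddle the handle front at crop (370–430, 240), and the blade is undisturbed at (260,325). I'll lower and grip.

move_arm(
  moves=[
    {"turn": [0,0,0],"translation": [-4,-2.5,8],"hand": 0.6},
    {"turn": [0,0,0],"translation": [0,0,12],"hand": 0.6},
    {"turn": [0,0,0],"translation": [0,0,10],"hand": 0.6},
    {"turn": [0,0,0],"translation": [0,0,0],"hand": 0.6},
    {"turn": [0,0,0],"translation": [0,0,0],"hand": 0},
    {"turn": [0,0,0],"translation": [0,0,0],"hand": 0},
    {"turn": [0,0,0],"translation": [0,0,0],"hand": 0},
    {"turn": [0,0,0],"translation": [0,0,0],"hand": 0},
    {"turn": [0,0,0],"translation": [0,0,0],"hand": 0},
    {"turn": [0,0,0],"translation": [0,0,0],"hand": 0},
  ],
  grip_force=120,
)

```text
time_s: 3.48
eef_pos: [480.9, -21.8, 51.2]
ee_rot: [0.0, 0.999, -0.052, 0.004]
force: [-1.9, -0.5, 4.8]
grip_width: 0.169
grip_force: 117.6
```

Run:
```python
from h import *
togo([478,-22.3,51],-.10)
```

```text
t 3.48 pos [480.9 -21.8  51.2] xaxis [ 0.995 -0.103  0.007] z [ 0.007 -0.001 -1.   ] F [-1.9 -0.5  4.8] grip 0.169 117.6
shift in tool [-2.9  0.8  0.2] shift in target frame [-2.9  0.8  0.2] turn [ 0.0003 -0.0074 -0.0032]
```

move_arm(
  moves=[
    {"turn": [0,0,0],"translation": [0,0,-10],"hand": 0},
    {"turn": [0,0,0],"translation": [0,0,-25],"hand": 0},
    {"turn": [0,0,0],"translation": [0,0,-30],"hand": 0},
    {"turn": [0,0,0],"translation": [0,0,-30],"hand": 0},
    {"turn": [0,0,0],"translation": [0,0,-25],"hand": 0},
    {"turn": [0,0,0],"translation": [-3,15,0],"hand": 0},
    {"turn": [0,0,-0.023],"translation": [-3,25,0],"hand": 0},
    {"turn": [0,0,-0.023],"translation": [-3,25,0],"hand": 0},
    {"turn": [0,0,0],"translation": [-3,25,0],"hand": 0},
    {"turn": [0,0,0],"translation": [-3,25,0],"hand": 0},
  ],
)

```text
time_s: 4.32
eef_pos: [455.4, -136.0, 171.1]
ee_rot: [0.0, 1.0, -0.028, 0.003]
force: [0.4, 1.0, -1.7]
grip_width: 0.166
grip_force: 117.2
```

move_arm(
  moves=[
    {"turn": [0,0,0],"translation": [-3,25,0],"hand": 0},
    {"turn": [0,0,0],"translation": [-3,25,0],"hand": 0},
    {"turn": [0,0,0],"translation": [-3,25,0],"hand": 0},
    {"turn": [0,0,0],"translation": [-3,25,0],"hand": 0},
    {"turn": [0,0,0],"translation": [0,10,0],"hand": 0},
    {"turn": [0,0,0],"translation": [0,0,0],"hand": 0},
    {"turn": [0,0,0],"translation": [0,0,0],"hand": 0},
    {"turn": [0,0,0],"translation": [0,0,0],"hand": 0},
  ],
)

```text
time_s: 4.98
eef_pos: [437.7, -243.1, 170.4]
ee_rot: [-0.0, 1.0, -0.028, 0.003]
force: [0.1, -0.3, -1.7]
grip_width: 0.164
grip_force: 117.3
```

Run:
```python
from h import *
s=snap('side');t=snap('top')
togo([433.5,-246.9,80],-.057,.06)
a=cv2.resize(t['image'][115:255,270:440],None,fx=2.9,fy=2.9,interpolation=cv2.INTER_CUBIC)
b=cv2.resize(s['image'][140:250,200:340],None,fx=2.12,fy=2.12*406/406,interpolation=cv2.INTER_CUBIC)
o=np.zeros((410,800,3),np.uint8);o[:406,:493]=a[:406,:493];o[:b.shape[0],500:500+b.shape[1]]=b[:,:300]
cv2.imwrite('pics/c4.png',o)
```

```text
t 5.08 pos [ 437.8 -243.   170.4] xaxis [ 0.998 -0.056  0.006] z [ 0.006 -0.    -1.   ] F [-0.9  0.5 -1.1] grip 0.168 117.3
shift in tool [-4.6  4.1 90.3] shift in target frame [ 1.4  4.1 90.4] turn [ 0.0001 -0.066   0.0012]
```

View pics/c4.png

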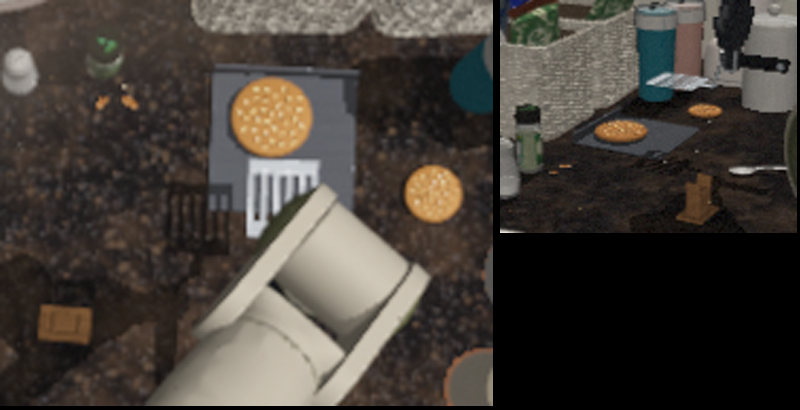

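The turner is held, with the blade's front corners at composite (247,158) and (320,162). The biscuit is untouched at (272,117).

Run:
```python
from h import *
t=load('top');s,p,M=state()
f=lambda a,b,z: ray(t,270+(a+.5)/2.9-.5,115+(b+.5)/2.9-.5,z)
l,r,rl=f(247,158,121),f(320,162,121),f(246,236,121)
tip=(l+r)/2;print(l,r,rl,'tip rel tool',M.T@(tip-p),'blade yaw',np.arctan2(*( l-rl)[1::-1]), np.arctan2(-(l-r)[0],(l-r)[1]))
print('bis',f(272,117,16))
s=load('side');g=lambda a,b:(200+(a-500+.5)/2.12-.5,140+(b+.5)/2.12-.5)
print('proj tip side (full)',proj(s,p+M@np.array([140.8,.4,51])),'corners seen',g(646,81),g(682,73),g(713,90))
for y in(-37.5,37.5):print(proj(s,p+M@np.array([140.8,y,51])),proj(s,p+M@np.array([55.8,y,51])))
```

```text
[ 580.96537733 -212.21175503  121.        ] [ 575.02822188 -290.83536631  121.        ] [ 496.05236391 -208.65253463  121.        ] tip rel tool [140.15819116   0.63898139  50.20119338] blade yaw -0.04189155453442931 -0.07537059976851582
bis [ 646.03270414 -258.50287262   16.        ]
proj tip side (full) (np.float64(272.3435073629699), np.float64(176.47553063128768)) corners seen (268.60377358490564, 177.94339622641508) (285.58490566037733, 174.16981132075472) (300.20754716981133, 182.18867924528303)
(np.float64(267.6029302685076), np.float64(179.14146931235027)) (np.float64(289.5455759493723), np.float64(182.5246199696909))
(np.float64(276.7802639496816), np.float64(173.98045022920098)) (np.float64(297.95500409302934), np.float64(177.08864601110383))
```

move_arm(
  moves=[
    {"turn": [0,-0.033,0],"translation": [-4,4,20],"hand": 0},
    {"turn": [0,-0.033,0],"translation": [0,0,20],"hand": 0},
    {"turn": [0,0,0],"translation": [1,0,20],"hand": 0},
    {"turn": [0,0,0],"translation": [1,0,20],"hand": 0},
    {"turn": [0,0,0],"translation": [0.6,0,10],"hand": 0},
    {"turn": [0,0,0],"translation": [0,0,0],"hand": 0},
    {"turn": [0,0,0],"translation": [0,0,0],"hand": 0},
    {"turn": [0,0,0],"translation": [0,0,0],"hand": 0},
  ],
)

```text
time_s: 5.75
eef_pos: [433.1, -248.1, 81.3]
ee_rot: [-0.0, 0.999, -0.028, -0.029]
force: [0.0, 0.6, -1.0]
grip_width: 0.161
grip_force: 117.1
```

Run:
```python
from h import *
togo([433.5,-246.9,64],-.057,.06)
```

```text
t 5.75 pos [ 433.1 -248.1   81.3] xaxis [ 0.997 -0.057 -0.058] z [-0.058  0.002 -0.998] F [ 0.   0.6 -1. ] grip 0.161 117.1
shift in tool [ 1.3 -1.3 17.3] shift in target frame [ 1.4 -1.3 17.3] turn [ 0.0015 -0.0015 -0.    ]
```

move_arm(
  moves=[
    {"turn": [0,0,0],"translation": [0,-1.2,7],"hand": 0},
    {"turn": [0,0,0],"translation": [0,0,6],"hand": 0},
    {"turn": [0,0,0],"translation": [0,0,2],"hand": 0},
    {"turn": [0,0,0],"translation": [0,0,0],"hand": 0},
    {"turn": [0,0,0],"translation": [0,0,0],"hand": 0},
  ],
)

```text
time_s: 6.17
eef_pos: [431.7, -246.7, 65.1]
ee_rot: [-0.001, 0.999, -0.029, -0.03]
force: [-0.6, -0.2, -1.6]
grip_width: 0.167
grip_force: 117.1
```

move_arm(
  moves=[
    {"turn": [0,0,0],"translation": [0,0,1],"hand": 0},
    {"turn": [0,0,0],"translation": [0,0,0],"hand": 0},
    {"turn": [0,0,0],"translation": [0,0,0],"hand": 0},
  ],
)

```text
time_s: 6.42
eef_pos: [431.7, -246.7, 64.3]
ee_rot: [-0.001, 0.999, -0.029, -0.03]
force: [-0.4, -0.9, -0.6]
grip_width: 0.169
grip_force: 117.1
```

move_arm(
  moves=[
    {"turn": [0,0,0],"translation": [0,0,1],"hand": 0},
    {"turn": [0,0,0],"translation": [0,0,0],"hand": 0},
    {"turn": [0,0,0],"translation": [0,0,0],"hand": 0},
  ],
)

```text
time_s: 6.67
eef_pos: [431.7, -246.8, 63.4]
ee_rot: [-0.001, 0.999, -0.029, -0.03]
force: [-1.2, -0.4, 1.3]
grip_width: 0.168
grip_force: 117.4
```

move_arm(
  moves=[
    {"turn": [0,0,0],"translation": [0,0,1],"hand": 0},
    {"turn": [0,0,0],"translation": [0,0,0],"hand": 0},
    {"turn": [0,0,0],"translation": [0,0,0],"hand": 0},
  ],
)

```text
time_s: 6.92
eef_pos: [431.7, -246.9, 62.5]
ee_rot: [-0.0, 0.999, -0.029, -0.03]
force: [-1.7, 1.1, 4.4]
grip_width: 0.168
grip_force: 117.9
```

move_arm(
  moves=[
    {"turn": [0,0,0],"translation": [4,0,-0.24],"hand": 0},
    {"turn": [0,0,0],"translation": [5,0,-0.3],"hand": 0},
    {"turn": [0,0,0],"translation": [5,0,-0.3],"hand": 0},
    {"turn": [0,0,0],"translation": [5,0,-0.3],"hand": 0},
    {"turn": [0,0,0],"translation": [5,0,-0.3],"hand": 0},
    {"turn": [0,0,0],"translation": [5,0,-0.3],"hand": 0},
    {"turn": [0,0,0],"translation": [5,0,-0.3],"hand": 0},
    {"turn": [0,0,0],"translation": [4,0,-0.24],"hand": 0},
    {"turn": [0,0,0],"translation": [4,0,-0.24],"hand": 0},
    {"turn": [0,0,0],"translation": [4,0,-0.24],"hand": 0},
  ],
)

```text
time_s: 7.75
eef_pos: [477.8, -249.5, 62.5]
ee_rot: [-0.001, 0.999, -0.029, -0.03]
force: [-3.3, 0.2, 6.1]
grip_width: 0.166
grip_force: 118.1
```

move_arm(
  moves=[
    {"turn": [0,0,0],"translation": [4,0,-0.24],"hand": 0},
    {"turn": [0,0,0],"translation": [4,0,-0.24],"hand": 0},
    {"turn": [0,0,0],"translation": [4,0,-0.24],"hand": 0},
    {"turn": [0,0,0],"translation": [4,0,-0.24],"hand": 0},
  ],
)

```text
time_s: 8.08
eef_pos: [493.8, -250.4, 62.5]
ee_rot: [-0.001, 0.999, -0.029, -0.03]
force: [-3.6, -0.5, 5.5]
grip_width: 0.169
grip_force: 118.1
```

```bash
cat >> h.py <<'E'
def bis(n,u0,v0,u1,v1,z=16,smin=100):
    c=load(n);hsv=cv2.cvtColor(c['image'],cv2.COLOR_BGR2HSV)
    m=np.zeros((420,560),np.uint8);m[v0:v1,u0:u1]=((hsv[...,0]>5)&(hsv[...,0]<25)&(hsv[...,1]>smin)&(hsv[...,2]>100))[v0:v1,u0:u1]
    k=max(cv2.findContours(m,0,1)[0],key=cv2.contourArea);e=cv2.fitEllipse(k);print(n,'bis',np.round(e[0],1),np.round(e[1],1),ray(c,*e[0],z).round(1))
E
python3 - <<'E'
from h import *
snap('side');snap('top')
bis('top',345,130,388,172);bis('side',225,180,285,212)
E
```

```text
top bis [362.9 151.9] [24.1 27.9] [ 656.6 -257.    16. ]
side bis [255.1 200.5] [ 7.5 24.3] [ 650.9 -255.    16. ]
```

move_arm(
  moves=[
    {"turn": [0,0,0],"translation": [4,0,-0.24],"hand": 0},
    {"turn": [0,0,0],"translation": [4,0,-0.24],"hand": 0},
    {"turn": [0,0,0],"translation": [4,0,-0.24],"hand": 0},
    {"turn": [0,0,0],"translation": [4,0,-0.24],"hand": 0},
    {"turn": [0,0,0],"translation": [4,0,-0.24],"hand": 0},
  ],
)

```text
time_s: 8.6
eef_pos: [513.7, -251.5, 62.4]
ee_rot: [-0.001, 0.999, -0.029, -0.03]
force: [-2.9, -0.0, 5.3]
grip_width: 0.17
grip_force: 118.1
```

move_arm(
  moves=[
    {"turn": [0,0,0],"translation": [4,0,-0.24],"hand": 0},
    {"turn": [0,0,0],"translation": [4,0,-0.24],"hand": 0},
    {"turn": [0,0,0],"translation": [4,0,-0.24],"hand": 0},
    {"turn": [0,0,0],"translation": [4,0,-0.24],"hand": 0},
    {"turn": [0,0,0],"translation": [4,0,-0.24],"hand": 0},
  ],
)

```text
time_s: 9.02
eef_pos: [533.6, -252.6, 62.4]
ee_rot: [-0.001, 0.999, -0.029, -0.03]
force: [-3.2, -0.2, 6.2]
grip_width: 0.17
grip_force: 118.2
```

Run:
```python
from h import *
s=snap('side');t=snap('top')
bis('top',345,130,388,172);bis('side',225,180,285,212)
b=cv2.resize(s['image'][170:225,220:310],None,fx=8,fy=8,interpolation=cv2.INTER_CUBIC)
cv2.imwrite('pics/c5.png',b)
```

```text
top bis [360.5 148.5] [15.2 26.7] [ 668.7 -249.3   16. ]
side bis [255.2 200. ] [ 8.2 23.2] [ 652.8 -260.2   16. ]
```

View pics/c5.png

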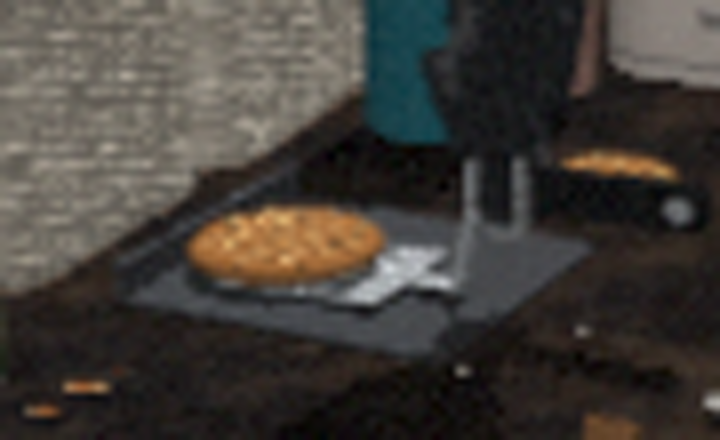

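The blade is sliding under the biscuit at (285,245), with the rear of the blade visible at (400,275). I'll push on to near the lip.

move_arm(
  moves=[
    {"turn": [0,0,0],"translation": [4,0,-0.24],"hand": 0},
    {"turn": [0,0,0],"translation": [4,0,-0.24],"hand": 0},
    {"turn": [0,0,0],"translation": [4,0,-0.24],"hand": 0},
    {"turn": [0,0,0],"translation": [3,0,-0.18],"hand": 0},
    {"turn": [0,0,0],"translation": [3,0,-0.18],"hand": 0},
    {"turn": [0,0,0],"translation": [2,0,-0.12],"hand": 0},
    {"turn": [0,0,0],"translation": [0,0,0],"hand": 0},
  ],
)

```text
time_s: 9.7
eef_pos: [553.9, -253.8, 62.4]
ee_rot: [-0.001, 0.999, -0.029, -0.03]
force: [-1.1, 0.2, 5.1]
grip_width: 0.165
grip_force: 118.1
```

Run:
```python
from h import *
s=snap('side');bis('side',225,180,285,212);togo([555,-253.9,90],-.057,-.03)
```

```text
side bis [255.4 199.6] [ 7.9 23.6] [ 654.5 -264.9   16. ]
t 9.75 pos [ 553.9 -253.8   62.4] xaxis [ 0.997 -0.057 -0.059] z [-0.059  0.003 -0.998] F [-0.7  0.1  4.2] grip 0.168 118.1
shift in tool [ -0.5   0.1 -27.6] shift in target frame [  2.    0.1 -27.6] turn [ 0.0006  0.0893 -0.0003]
```

move_arm(
  moves=[
    {"turn": [0,0.009,0],"translation": [-0.8,0,0],"hand": 0},
    {"turn": [0,0.009,0],"translation": [-0.8,0,0],"hand": 0},
    {"turn": [0,0.009,0],"translation": [-0.8,0,0],"hand": 0},
    {"turn": [0,0.009,0],"translation": [-0.8,0,-0.3],"hand": 0},
    {"turn": [0,0.009,0],"translation": [-0.8,0,-0.5],"hand": 0},
    {"turn": [0,0.009,0],"translation": [-0.8,0,-0.5],"hand": 0},
    {"turn": [0,0.009,0],"translation": [-0.8,0,-0.5],"hand": 0},
    {"turn": [0,0.009,0],"translation": [-0.8,0,-0.5],"hand": 0},
    {"turn": [0,0.009,0],"translation": [-0.8,0,-0.5],"hand": 0},
    {"turn": [0,0,0],"translation": [0,0,0],"hand": 0},
  ],
)

```text
time_s: 10.58
eef_pos: [546.1, -253.3, 65.3]
ee_rot: [0.0, 1.0, -0.029, 0.011]
force: [-0.8, 0.6, -1.6]
grip_width: 0.164
grip_force: 117.0
```

Run:
```python
from h import *
s=snap('side');bis('side',225,180,285,212);togo([440,-247,160],-.057,-.03)
```

```text
side bis [256.5 197.3] [ 8.4 23.7] [ 661.8 -290.6   16. ]
t 10.63 pos [ 546.2 -253.3   65.2] xaxis [ 0.998 -0.057  0.021] z [ 0.021 -0.001 -1.   ] F [ 0.2  0.5 -1.9] grip 0.167 117.0
shift in tool [-1.044e+02 -1.000e-01 -9.700e+01] shift in target frame [-103.5   -0.2  -97.9] turn [ 0.0003  0.0089 -0.0004]
```

move_arm(
  moves=[
    {"turn": [0,0,0],"translation": [-0.5,0,-2],"hand": 0},
    {"turn": [0,0,0],"translation": [-1,0,-5],"hand": 0},
    {"turn": [0,0,0],"translation": [-1,0,-8],"hand": 0},
    {"turn": [0,0,0],"translation": [-1,0,-10],"hand": 0},
    {"turn": [0,0,0],"translation": [-1,0,-12],"hand": 0},
    {"turn": [0,0,0],"translation": [-1,0,-12],"hand": 0},
    {"turn": [0,0,0],"translation": [-1,0,-12],"hand": 0},
    {"turn": [0,0,0],"translation": [-1,0,-10],"hand": 0},
    {"turn": [0,0,0],"translation": [-1,0,-6],"hand": 0},
    {"turn": [0,0,0],"translation": [0,0,-3],"hand": 0},
  ],
)

```text
time_s: 11.47
eef_pos: [536.3, -252.8, 146.3]
ee_rot: [0.001, 1.0, -0.029, 0.011]
force: [-0.8, -0.1, -1.7]
grip_width: 0.166
grip_force: 117.0
```

Run:
```python
from h import *
s=snap('side');t=snap('top');togo([440,-247,160],-.057,-.03)
a=cv2.resize(t['image'][125:235,290:440],None,fx=2.9,fy=2.9,interpolation=cv2.INTER_CUBIC)
b=cv2.resize(s['image'][130:230,215:320],None,fx=3.2,fy=3.2,interpolation=cv2.INTER_CUBIC)
o=np.zeros((330,800,3),np.uint8);o[:319,:435]=a[:319];o[:320,440:776]=b[:320]
cv2.imwrite('pics/c6.png',o)
```

```text
t 11.57 pos [ 536.3 -252.7  145.4] xaxis [ 0.998 -0.057  0.021] z [ 0.021 -0.002 -1.   ] F [ 0.8 -0.2 -2.5] grip 0.172 117.0
shift in tool [-96.1  -0.2 -16.7] shift in target frame [-96.   -0.2 -17.5] turn [ 0.0006  0.0085 -0.0002]
```

View pics/c6.png

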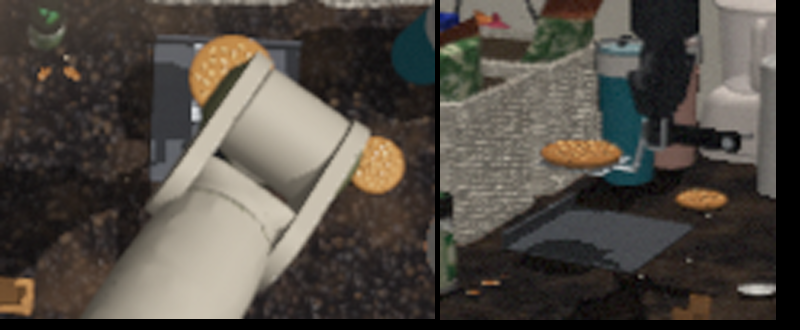

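The biscuit lies level on the blade at right crop (580,152), clear of the sheet. I'll carry it smoothly to the plate.

move_arm(
  moves=[
    {"turn": [0,0,0],"translation": [-0.7,-4,0],"hand": 0},
    {"turn": [0,0,0],"translation": [-1.3,-8,0],"hand": 0},
    {"turn": [0,0,0],"translation": [-2,-12,0],"hand": 0},
    {"turn": [0,0,0],"translation": [-2.7,-16,0],"hand": 0},
    {"turn": [0,0,0],"translation": [-3.3,-20,0],"hand": 0},
    {"turn": [0,0,0],"translation": [-4,-24,0],"hand": 0},
    {"turn": [0,0,0],"translation": [-4,-24,0],"hand": 0},
    {"turn": [0,0,0],"translation": [-4,-24,0],"hand": 0},
    {"turn": [0,0,0],"translation": [-4,-24,0],"hand": 0},
    {"turn": [0,0,0],"translation": [-4,-24,0],"hand": 0},
  ],
)

```text
time_s: 12.4
eef_pos: [515.8, -68.9, 144.0]
ee_rot: [0.0, 1.0, -0.028, 0.01]
force: [0.4, -0.7, -1.3]
grip_width: 0.166
grip_force: 117.1
```

move_arm(
  moves=[
    {"turn": [0,0,0],"translation": [-4,-24,0],"hand": 0},
    {"turn": [0,0,0],"translation": [-4,-24,0],"hand": 0},
    {"turn": [0,0,0],"translation": [-4,-24,0],"hand": 0},
    {"turn": [0,0,0],"translation": [-4,-24,0],"hand": 0},
    {"turn": [0,0,0],"translation": [-4,-24,0],"hand": 0},
    {"turn": [0,0,0],"translation": [-4,-24,0],"hand": 0},
    {"turn": [0,0,0],"translation": [-4,-24,0],"hand": 0},
    {"turn": [0,0,0],"translation": [-4,-24,0],"hand": 0},
    {"turn": [0,0,0],"translation": [-4,-24,0],"hand": 0},
    {"turn": [0,0,0],"translation": [-4,-24,0],"hand": 0},
  ],
)

```text
time_s: 13.23
eef_pos: [489.1, 172.6, 143.1]
ee_rot: [0.0, 1.0, -0.028, 0.01]
force: [0.8, 0.1, -2.3]
grip_width: 0.16
grip_force: 117.2
```

move_arm(
  moves=[
    {"turn": [0,0,0],"translation": [-4,-24,0],"hand": 0},
    {"turn": [0,0,0],"translation": [-3.3,-20,0],"hand": 0},
    {"turn": [0,0,0],"translation": [-2.7,-16,0],"hand": 0},
    {"turn": [0,0,0],"translation": [-2,-12,0],"hand": 0},
    {"turn": [0,0,0],"translation": [-1.3,-8,0],"hand": 0},
    {"turn": [0,0,0],"translation": [-0.7,-4,0],"hand": 0},
    {"turn": [0,0,0],"translation": [0,0,0],"hand": 0},
    {"turn": [0,0,0],"translation": [0,0,0],"hand": 0},
  ],
)

```text
time_s: 13.9
eef_pos: [481.2, 254.9, 143.0]
ee_rot: [0.001, 1.0, -0.029, 0.01]
force: [-0.2, 0.2, -2.3]
grip_width: 0.164
grip_force: 117.3
```

Run:
```python
from h import *
s=snap('side');t=snap('top');togo([486,266,90],.1,-.02)
bis('top',170,130,270,220,110);bis('side',80,150,300,300,110)
s_,p,M=state();print('blade mid, expected biscuit',p+M@[102,0,40])
```

```text
t 14.00 pos [481.3 254.7 143.1] xaxis [ 0.998 -0.058  0.021] z [ 0.021 -0.002 -1.   ] F [ 0.7 -0.8 -2.2] grip 0.166 117.3
shift in tool [  2.9 -11.6  53.1] shift in target frame [  4.7 -10.8  53.2] turn [ 0.0036 -0.0009 -0.158 ]
top bis [211.1 170.6] [23.4 28.4] [587.3 243.1 110. ]
side bis [148.7 190.8] [27.2 60.1] [896.7  36.5 110. ]
blade mid, expected biscuit [583.97470289 248.73060691 105.20008401]
```

move_arm(
  moves=[
    {"turn": [0,0,0],"translation": [0.3,-2,2],"hand": 0},
    {"turn": [0,0,0],"translation": [0.5,-4,4],"hand": 0},
    {"turn": [0,0,0],"translation": [0.7,-5,7],"hand": 0},
    {"turn": [0,0,0],"translation": [0.8,-5,10],"hand": 0},
    {"turn": [0,0,0],"translation": [0.7,-5,12],"hand": 0},
    {"turn": [0,0,0],"translation": [0.5,-4,12],"hand": 0},
    {"turn": [0,0,0],"translation": [0.5,-2.5,10],"hand": 0},
    {"turn": [0,0,0],"translation": [0,-1,6],"hand": 0},
    {"turn": [0,0,0],"translation": [0,0,4],"hand": 0},
    {"turn": [0,0,0],"translation": [0,0,1],"hand": 0},
  ],
)

```text
time_s: 14.83
eef_pos: [488.0, 283.3, 74.3]
ee_rot: [0.001, 1.0, -0.029, 0.01]
force: [-0.1, 0.7, -2.1]
grip_width: 0.165
grip_force: 117.3
```

Run:
```python
from h import *
s=snap('side');t=snap('top');togo([488.5,283,75],-.057,-.02)
a=cv2.resize(t['image'][125:235,140:290],None,fx=2.5,fy=2.5,interpolation=cv2.INTER_CUBIC)
b=cv2.resize(s['image'][190:300,110:270],None,fx=2.6,fy=2.6,interpolation=cv2.INTER_CUBIC)
o=np.zeros((290,800,3),np.uint8);o[:275,:375]=a;o[:286,380:796]=b
cv2.imwrite('pics/c7.png',o)
```

```text
t 14.93 pos [488.4 283.4  75.2] xaxis [ 0.998 -0.057  0.021] z [ 0.021 -0.001 -1.   ] F [ 0.5  0.4 -2.1] grip 0.16 117.3
shift in tool [0.2 0.4 0.3] shift in target frame [0.2 0.4 0.3] turn [ 0.0003 -0.0012 -0.0003]
```

View pics/c7.png

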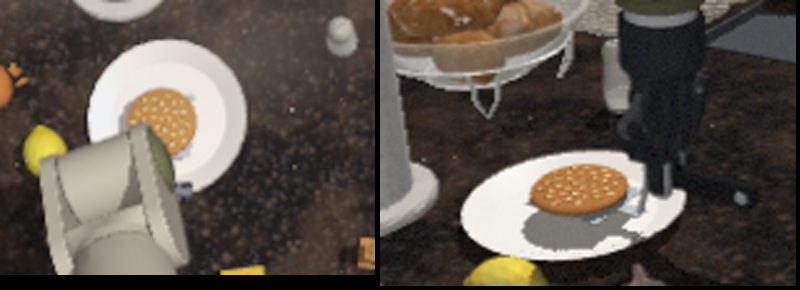

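The side view (right) shows the biscuit on the blade low over the plate at (580,190). The top view puts it at (161,121) with the plate centre at (167,117). I'll correct it slightly sideways, then tip gradually.

move_arm(
  moves=[
    {"turn": [0,0,0],"translation": [0,1.5,0],"hand": 0},
    {"turn": [0,-0.01,0],"translation": [0.5,1.5,0.5],"hand": 0},
    {"turn": [0,-0.02,0],"translation": [1,1,-0.8],"hand": 0},
    {"turn": [0,-0.02,0],"translation": [1,0,-0.8],"hand": 0},
    {"turn": [0,-0.02,0],"translation": [1,0,-0.8],"hand": 0},
    {"turn": [0,-0.02,0],"translation": [1,0,-0.8],"hand": 0},
    {"turn": [0,-0.02,0],"translation": [1,0,-0.8],"hand": 0},
    {"turn": [0,-0.02,0],"translation": [1,0,-0.8],"hand": 0},
    {"turn": [0,0,0],"translation": [0,0,0],"hand": 0},
    {"turn": [0,0,0],"translation": [0,0,0],"hand": 0},
  ],
)

```text
time_s: 15.77
eef_pos: [495.0, 278.9, 79.4]
ee_rot: [-0.002, 0.998, -0.029, -0.054]
force: [-0.3, -0.4, -1.9]
grip_width: 0.167
grip_force: 117.2
```

```bash
cat >> h.py <<'E'
def tip():
    s,p,M=state(); print('tip',(p+M@np.array([140.8,.4,51.2])+[0,0,-.007*140]).round(1),'tilt',round(float(-M[2,0]+.007),3),'F',np.round(s['force'],1))
E
python3 - <<'E'
from h import *
s=snap('side');t=snap('top');tip();bis('top',180,140,250,200,20);bis('side',150,225,220,300,15)
E
```

```text
tip [628.8 270.9  12.1] tilt 0.115 F [ 0.4  0.8 -2.1]
top bis [211.9 170.9] [11.2 25.7] [601.3 256.5  20. ]
side bis [186.4 264.7] [15.6 36.3] [603.  261.5  15. ]
```

move_arm(
  moves=[
    {"turn": [0,-0.02,0],"translation": [1,0,-1.8],"hand": 0},
    {"turn": [0,-0.02,0],"translation": [1,0,-1.8],"hand": 0},
    {"turn": [0,-0.02,0],"translation": [1,0,-1.8],"hand": 0},
    {"turn": [0,-0.02,0],"translation": [1,0,-1.8],"hand": 0},
    {"turn": [0,0,0],"translation": [0,0,0],"hand": 0},
    {"turn": [0,0,0],"translation": [0,0,0],"hand": 0},
  ],
)

```text
time_s: 16.37
eef_pos: [499.6, 278.8, 85.7]
ee_rot: [-0.003, 0.995, -0.029, -0.094]
force: [0.0, -0.5, -2.6]
grip_width: 0.167
grip_force: 117.2
```

Run:
```python
from h import *
s=snap('side');tip();bis('side',150,225,220,300,15)
```

```text
tip [627.9 271.1   8. ] tilt 0.194 F [-0.8  0.8 -2.7]
side bis [185.5 265.3] [14.  36.5] [603.3 265.3  15. ]
```

move_arm(
  moves=[
    {"turn": [0,-0.02,0],"translation": [1,0,-2.6],"hand": 0},
    {"turn": [0,-0.02,0],"translation": [1,0,-2.6],"hand": 0},
    {"turn": [0,0,0],"translation": [0,0,0],"hand": 0},
    {"turn": [0,0,0],"translation": [0,0,0],"hand": 0},
    {"turn": [0,0,0],"translation": [0,0,0],"hand": 0},
  ],
)

```text
time_s: 16.83
eef_pos: [502.3, 278.7, 90.3]
ee_rot: [-0.003, 0.993, -0.028, -0.114]
force: [-0.2, -0.3, -2.4]
grip_width: 0.169
grip_force: 117.2
```

Run:
```python
from h import *
s=snap('side');tip();bis('side',150,225,220,300,15)
```

```text
tip [627.6 271.1   7.5] tilt 0.234 F [-0.1  0.3 -2.4]
side bis [184.6 265. ] [13.  36.5] [606.3 264.8  15. ]
```

move_arm(
  moves=[
    {"turn": [0,-0.02,0],"translation": [1,0,-2.8],"hand": 0},
    {"turn": [0,-0.02,0],"translation": [1,0,-2.8],"hand": 0},
    {"turn": [0,-0.02,0],"translation": [1,0,-2.8],"hand": 0},
    {"turn": [0,0,0],"translation": [0,0,0],"hand": 0},
    {"turn": [0,0,0],"translation": [0,0,0],"hand": 0},
    {"turn": [0,0,0],"translation": [0,0,0],"hand": 0},
  ],
)

```text
time_s: 17.38
eef_pos: [507.3, 278.4, 97.7]
ee_rot: [-0.004, 0.989, -0.028, -0.144]
force: [-0.3, -0.2, -1.7]
grip_width: 0.168
grip_force: 117.3
```

Run:
```python
from h import *
s=snap('side');t=snap('top');tip();bis('side',150,225,220,300,15);bis('top',180,140,250,200,20)
```

```text
tip [627.4 271.1   7.6] tilt 0.292 F [ 0.7  0.8 -2.6]
side bis [182.7 264.5] [11.6 37.2] [612.5 264.5  15. ]
top bis [214.4 170.2] [ 6.8 17.9] [603.4 247.8  20. ]
```

move_arm(
  moves=[
    {"turn": [0,0,0],"translation": [-1.9,0,0.6],"hand": 0},
    {"turn": [0,0,0],"translation": [-2.9,0,0.9],"hand": 0},
    {"turn": [0,0,0],"translation": [-3.8,0,1.1],"hand": 0},
    {"turn": [0,0,0],"translation": [-3.8,0,1.1],"hand": 0},
    {"turn": [0,0,0],"translation": [-3.8,0,1.1],"hand": 0},
    {"turn": [0,0,0],"translation": [0,0,0],"hand": 0},
  ],
)

```text
time_s: 17.98
eef_pos: [489.9, 279.5, 98.0]
ee_rot: [-0.004, 0.989, -0.028, -0.144]
force: [0.4, 0.6, -2.4]
grip_width: 0.166
grip_force: 117.3
```

Run:
```python
from h import *
s=snap('side');t=snap('top');tip();bis('side',150,225,220,300,15);bis('top',180,140,250,200,20)
```

```text
tip [610.8 272.1   7.9] tilt 0.292 F [ 0.5 -0.7 -2.4]
side bis [186.3 266.2] [12.  36.5] [598.8 268.   15. ]
top bis [214.1 173.7] [ 7.  19.5] [591.5 249.   20. ]
```

move_arm(
  moves=[
    {"turn": [0,-0.015,0],"translation": [2.7,0,-2.7],"hand": 0},
    {"turn": [0,-0.015,0],"translation": [4.6,0,-3.3],"hand": 0},
    {"turn": [0,-0.02,0],"translation": [4.8,0,-3.9],"hand": 0},
    {"turn": [0,-0.02,0],"translation": [1.5,0,-3],"hand": 0},
    {"turn": [0,0,0],"translation": [0,0,0],"hand": 0},
    {"turn": [0,0,0],"translation": [0,0,0],"hand": 0},
    {"turn": [0,0,0],"translation": [0,0,0],"hand": 0},
  ],
)

```text
time_s: 18.67
eef_pos: [507.4, 278.4, 105.9]
ee_rot: [-0.005, 0.984, -0.028, -0.178]
force: [-0.7, -0.4, -1.7]
grip_width: 0.166
grip_force: 117.3
```

Run:
```python
from h import *
s=snap('side');t=snap('top');tip();bis('side',150,225,220,300,15);bis('top',180,140,250,200,20)
b=cv2.resize(s['image'][215:305,130:250],None,fx=6,fy=6,interpolation=cv2.INTER_CUBIC)
cv2.imwrite('pics/c8.png',b)
```

```text
tip [621.  271.5   7.7] tilt 0.358 F [ 0.1 -0.4 -1.9]
side bis [181.5 264.6] [10.4 36.5] [615.  266.3  15. ]
top bis [214.3 168.6] [ 6.2 17.6] [609.1 247.9  20. ]
```

View pics/c8.png

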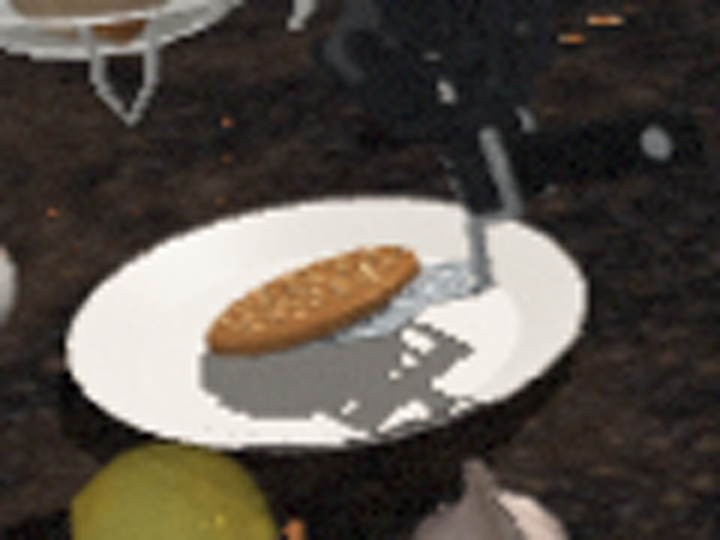

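The biscuit's front edge at (210,345) meets its shadow, so it now bears on the plate. I'll draw the blade back from under it.

move_arm(
  moves=[
    {"turn": [0,0,0],"translation": [-5.6,0,2.1],"hand": 0},
    {"turn": [0,0,0],"translation": [-9.4,0,3.4],"hand": 0},
    {"turn": [0,0,0],"translation": [-9.4,0,3.4],"hand": 0},
    {"turn": [0,0,0],"translation": [0,0,0],"hand": 0},
  ],
)

```text
time_s: 19.1
eef_pos: [479.9, 280.2, 106.4]
ee_rot: [-0.005, 0.983, -0.028, -0.179]
force: [-1.3, -0.7, -1.3]
grip_width: 0.165
grip_force: 117.3
```

Run:
```python
from h import *
s=snap('side');t=snap('top');tip();bis('side',150,225,220,300,12);bis('top',180,140,250,200,17)
f=lambda a,b,z:ray(s,130+a/6,215+b/6,z); print('earlier front edge',f(208,345,8))
```

```text
tip [595.2 273.1   8.2] tilt 0.358 F [-0.4  0.3 -2.4]
side bis [182.  266.5] [13.3 36.9] [611.2 269.7  12. ]
top bis [213.8 170.3] [ 7.6 21.1] [603.6 250.5  17. ]
earlier front edge [637.91568981 306.72330649   8.        ]
```

move_arm(
  moves=[
    {"turn": [0,0,0],"translation": [-7.5,0,2.6],"hand": 0},
    {"turn": [0,0,0],"translation": [-9.4,0,3.4],"hand": 0},
    {"turn": [0,0,0],"translation": [-9.4,0,3.3],"hand": 0},
    {"turn": [0,0,0],"translation": [-9.4,0,3.2],"hand": 0},
    {"turn": [0,0,0],"translation": [-9.4,0,3],"hand": 0},
    {"turn": [0,0,0],"translation": [-6,0,-1],"hand": 0},
    {"turn": [0,0,0],"translation": [0,0,0],"hand": 0},
  ],
)

```text
time_s: 19.78
eef_pos: [428.3, 283.1, 111.3]
ee_rot: [-0.005, 0.984, -0.028, -0.178]
force: [0.7, 0.2, -0.4]
grip_width: 0.168
grip_force: 117.4
```

Run:
```python
from h import *
s=snap('side');t=snap('top');tip();bis('side',150,225,220,300,12);bis('top',180,140,250,200,17)
```

```text
tip [543.  276.   12.7] tilt 0.357 F [ 0.5  0.2 -1.7]
side bis [183.1 269.7] [18.5 36.3] [599.1 282.1  12. ]
top bis [209.1 169.2] [15.9 26.4] [607.7 266.3  17. ]
```

The numbers show the biscuit flat at about the plate centre. I'll lift away, level, and return the turner.

move_arm(
  moves=[
    {"turn": [0,0,0],"translation": [-5.6,0,-9.4],"hand": 0},
    {"turn": [0,0,0],"translation": [-8,0,-19],"hand": 0},
    {"turn": [0,0,0],"translation": [-8,0,-22],"hand": 0},
    {"turn": [0,0.09,0],"translation": [-8,0,-20],"hand": 0},
    {"turn": [0,0.09,0],"translation": [0,0,0],"hand": 0},
    {"turn": [0,0.09,0],"translation": [0,0,0],"hand": 0},
    {"turn": [0,0.087,0],"translation": [0,0,0],"hand": 0},
    {"turn": [0,0,0],"translation": [0,0,0],"hand": 0},
    {"turn": [0,0,0],"translation": [0,0,0],"hand": 0},
  ],
)

```text
time_s: 20.63
eef_pos: [425.6, 283.2, 187.8]
ee_rot: [-0.0, 1.0, -0.028, -0.002]
force: [0.2, -0.3, -1.1]
grip_width: 0.162
grip_force: 117.4
```

Run:
```python
from h import *
s=snap('side');togo([480.9,-21.8,171],-.103,-.007);bis('side',150,225,220,300,12)
```

```text
t 20.68 pos [426.1 283.1 187.5] xaxis [ 0.998 -0.057 -0.004] z [-0.004  0.    -1.   ] F [-0.4 -0.4 -1.3] grip 0.167 117.4
shift in tool [ 72.3 301.2  16.2] shift in target frame [ 85.7 297.6  17.1] turn [-0.      0.0108  0.0456]
side bis [183.1 269.6] [18.5 36.3] [599.1 281.9  12. ]
```

move_arm(
  moves=[
    {"turn": [0,0.011,0.0456],"translation": [0,0,0],"hand": 0},
    {"turn": [0,0,0],"translation": [6,20,0],"hand": 0},
    {"turn": [0,0,0],"translation": [9,31,0],"hand": 0},
    {"turn": [0,0,0],"translation": [9,31,0],"hand": 0},
    {"turn": [0,0,0],"translation": [9,31,0],"hand": 0},
    {"turn": [0,0,0],"translation": [9,31,0],"hand": 0},
    {"turn": [0,0,0],"translation": [9,31,0],"hand": 0},
    {"turn": [0,0,0],"translation": [9,31,0],"hand": 0},
    {"turn": [0,0,0],"translation": [9,31,0],"hand": 0},
    {"turn": [0,0,0],"translation": [9,31,0],"hand": 0},
  ],
)

```text
time_s: 21.52
eef_pos: [476.5, 6.3, 187.7]
ee_rot: [-0.0, 0.999, -0.052, 0.004]
force: [1.5, 0.6, -0.0]
grip_width: 0.168
grip_force: 117.5
```

move_arm(
  moves=[
    {"turn": [0,0,0],"translation": [6,20,0],"hand": 0},
    {"turn": [0,0,0],"translation": [2,9,17],"hand": 0},
    {"turn": [0,0,0],"translation": [0,0,0],"hand": 0},
    {"turn": [0,0,0],"translation": [0,0,0],"hand": 0},
    {"turn": [0,0,0],"translation": [0,0,0],"hand": 0},
  ],
)

```text
time_s: 21.93
eef_pos: [481.3, -20.9, 171.1]
ee_rot: [-0.0, 0.999, -0.051, 0.004]
force: [-0.0, -0.8, -0.9]
grip_width: 0.168
grip_force: 117.6
```

Run:
```python
from h import *
s=snap('side');t=snap('top');togo([480.9,-21.8,51.2],-.103,-.007)
s_,p,M=state()
print('expected blade corners side (z=51 under)',[np.round(proj(s,p+M@np.array([x,y,51.])),1) for x in(55.8,140.8) for y in(-37.5,37.5)])
hsv=cv2.cvtColor(s['image'],cv2.COLOR_BGR2HSV)
m=np.zeros((420,560),np.uint8);m[150:235,200:300]=((hsv[...,1]<40)&(hsv[...,2]>130))[150:235,200:300]
k=max(cv2.findContours(m,0,1)[0],key=cv2.contourArea);print(cv2.boundingRect(k))
bis('top',180,140,250,200,17)
```

```text
t 22.03 pos [481.4 -20.6 171.4] xaxis [ 0.995 -0.102  0.009] z [ 0.009 -0.001 -1.   ] F [ 0.5  0.6 -0.6] grip 0.166 117.6
shift in tool [ -1.5   1.3 120.1] shift in target frame [ -1.2   1.2 120.1] turn [-0.0001 -0.0024  0.0011]
expected blade corners side (z=51 under) [array([249.6, 200. ]), array([262.2, 193.1]), array([226.3, 195.2]), array([239.7, 188.7])]
(200, 155, 34, 28)
top bis [205.1 171.7] [25.2 26.1] [599.4 280.   17. ]
```

move_arm(
  moves=[
    {"turn": [0,0,0],"translation": [-0.7,1.2,10],"hand": 0},
    {"turn": [0,0,0],"translation": [-0.8,0,20],"hand": 0},
    {"turn": [0,0,0],"translation": [0,0,25],"hand": 0},
    {"turn": [0,0,0],"translation": [0,0,25],"hand": 0},
    {"turn": [0,0,0],"translation": [0,0,18],"hand": 0},
    {"turn": [0,0,0],"translation": [0,0,12],"hand": 0},
    {"turn": [0,0,0],"translation": [0,0,6],"hand": 0},
    {"turn": [0,0,0],"translation": [0,0,2],"hand": 0},
    {"turn": [0,0,0],"translation": [0,0,0],"hand": 0},
    {"turn": [0,0,0],"translation": [0,0,0],"hand": 0},
  ],
)

```text
time_s: 22.87
eef_pos: [481.1, -22.3, 53.6]
ee_rot: [0.0, 0.999, -0.051, 0.005]
force: [0.3, 0.0, -1.2]
grip_width: 0.175
grip_force: 117.6
```

move_arm(
  moves=[
    {"turn": [0,0,0],"translation": [0,0,1],"hand": 0},
    {"turn": [0,0,0],"translation": [0,0,0.7],"hand": 0},
    {"turn": [0,0,0],"translation": [0,0,0],"hand": 0},
    {"turn": [0,0,0],"translation": [0,0,0],"hand": 0},
  ],
)

```text
time_s: 23.2
eef_pos: [480.7, -22.4, 51.3]
ee_rot: [0.0, 0.999, -0.051, 0.005]
force: [0.4, -0.4, 0.2]
grip_width: 0.164
grip_force: 117.6
```

Run:
```python
from h import *
togo([480.9,-21.8,51.2],-.103,-.007)
```

```text
t 23.20 pos [480.7 -22.4  51.3] xaxis [ 0.995 -0.103  0.01 ] z [ 0.009 -0.001 -1.   ] F [ 0.4 -0.4  0.2] grip 0.164 117.6
shift in tool [ 0.1 -0.6  0.1] shift in target frame [ 0.1 -0.6  0.1] turn [ 0.0002 -0.0026  0.0002]
```

move_arm(
  moves=[
    {"turn": [0,0,0],"translation": [0,0,0],"hand": 0.25},
    {"turn": [0,0,0],"translation": [0,0,0],"hand": 0.4},
    {"turn": [0,0,0],"translation": [0,0,0],"hand": 0.6},
    {"turn": [0,0,0],"translation": [0,0,0],"hand": 0.6},
    {"turn": [0,0,0],"translation": [0,0,0],"hand": 0.6},
    {"turn": [0,0,0],"translation": [0,0,-10],"hand": 0.6},
    {"turn": [0,0,0],"translation": [0,0,-25],"hand": 0.6},
    {"turn": [0,0,0],"translation": [0,0,-35],"hand": 0.6},
    {"turn": [0,0,0],"translation": [0,0,-35],"hand": 0.6},
    {"turn": [0,0,0],"translation": [0,0,-35],"hand": 0.6},
  ],
)

```text
time_s: 24.03
eef_pos: [478.9, -22.1, 193.5]
ee_rot: [0.0, 0.999, -0.051, 0.005]
force: [1.1, -0.5, -0.8]
grip_width: 0.598
grip_force: 0.0
```

move_arm(
  moves=[
    {"turn": [0,0,0],"translation": [0,0,-15],"hand": 0.6},
    {"turn": [0,0,0],"translation": [0,0,0],"hand": 0.6},
    {"turn": [0,0,0],"translation": [0,0,0],"hand": 0.6},
  ],
)

```text
time_s: 24.28
eef_pos: [479.1, -22.2, 206.8]
ee_rot: [0.0, 0.999, -0.051, 0.005]
force: [-0.1, -0.8, -1.2]
grip_width: 0.6
grip_force: 0.0
```

Run:
```python
from h import *
s=snap('side')
cv2.imwrite('pics/c9.png',cv2.resize(s['image'][180:310,120:330],None,fx=3.8,fy=3.8,interpolation=cv2.INTER_CUBIC))
```

```text
(no output)
```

View pics/c9.png

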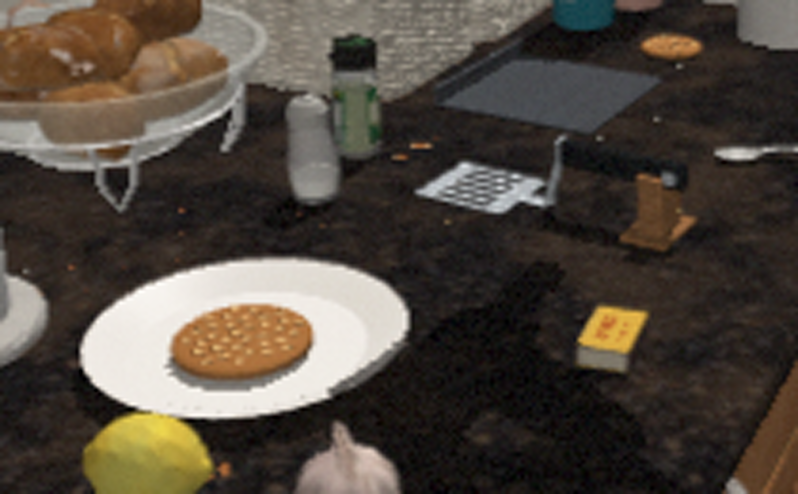

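The biscuit lies flat, oats up, mid-plate at (243,340). The turner is in its rest at (660,180) with the blade on the worktop at (485,187).

```bash
python3 -c "from rig import finish_job; print(finish_job())"
```

```text
the job is handed in; nothing more can be done
None
```

The job is handed in: the last picture shows the biscuit flat, oats up, near the middle of the plate, with the turner back in its rest and its blade on the worktop; no verdict was returned.

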